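Square a ceramic substrate in the nest and load it into the coater carrier

ROBOT

A 7-joint arm with a two-finger parallel gripper is mounted at the origin on a cart in front of the work surface, level with it; the furniture and walls round the work are solid. World frame = base frame: x ahead of the robot, y to its left, z up, the work surface at z = 0. Lengths are in m, angles in rad, forces in N, time in s.
With the tool pointing down it reaches from about 0.35 to 0.9 m from the base axis. Payload 7.2 kg.
Tool frame: the origin (TCP) lies midway between the tips of the shut fingers; the grasp point (between the pads) lies 19 mm behind it; x points along the fingers, y is the direction in which the jaws open and shut, and the axes are right-handed (so a half turn about x gives the same grasp; the last joint's range is limited). The gripper opens to 88 mm and grips with 3 to 60 N. Pads are 20 mm wide; open, the fingers measure 115 mm over their backs; the gripper's body (75 mm by 178 mm) begins 61 mm behind the grasp point.
Start: joints at [1.075, 0.411, -0.013, 1.596, 0.006, 1.134, -0.082], TCP at [0.259, -0.569, 0.223] pointing down, gripper open.
Joint ranges: [-2.95, 2.95], [-0.29, 1.99], [-1.47, 1.44], [0.14, 2.54], [-1.03, 4.17], [0.13, 1.85], [-2.86, 2.86]. Speed limits (rad/s): [2.39, 2.39, 3.01, 3.01, 3.14, 3.14, 3.14].

INTERFACE

Orientations are given as a rotation vector (axis times angle).
In Python, from plant import status, cams, job_done gives the robot as it stands.
- The arm moves only by the tool arm_command, never from a script. Its argument "deltas" is a list of rows, each a list of 3 entries, a list of its own where there are three numbers: the shift along the world's x, y, z in mm, then the turn, a rotation vector about the world's x, y, z in rad, then the finger opening in mm, from 0 to 87.8. A call has 1 to 12 rows; each row is the pose to reach, as a shift and turn from the pose measured when the call began; what a row does not reach only later rows make up. A row lasts 1/8 s, in which the tool goes at most 62.5 mm and 10.7 degrees, less where a joint would pass 70% of its speed; a pose out of reach is approached as far as the arm can. A call with a gripper value outside its range is refused whole. The fingers move at their own pace and stop on an object; "grip_force" is the grip in N (left out, the last holds). Time passes only in rows, so rows that repeat a pose let the fingers close. It gives the time, the measured TCP pose, the force and the opening at its end, in the units of the state.
- status.get_state(): the state, without advancing time (a new reading comes with each control period).
- cams.get_image(name): name is "side" or "top" or "wrist"; returns a dict with "color" (384x512x3 uint8, red, green, blue), "fx", "fy", "cx", "cy" (pixels), "distortion" ([k1, k2, p1, p2, k3] as OpenCV has them; the pictures are not rectified), "rvec" (rotation vector, rad) and "tvec" (3), from world to camera coordinates, as OpenCV has them. Camera axes: x right, y down, z forward; pixel columns grow to the right and rows downward; lengths in m; the calibration is good to about 2 mm. A picture is of the moment at which its call begins. There is no depth.
- job_done(): hands the job in, once; it reports no verdict.
Trained networks look in a picture, given as the dict that the camera call returned (one of the last four; its "shot" number tells which), for a name from the list of things; names that differ only in an ending like _2 or _b are one class to them, and where a whole thing is asked for, a point or a joint stands for the part that bears it (a point fixed in the world has none). Each returns a list of dicts, best first, with "score" (0 to 1); they miss things now and then, are a little off and sometimes report something else, mostly with a low value. They report only what shows in the picture. A call takes as long as a camera call. They do not tell look-alikes from the thing itself.
- cams.regions_of(picture, query): "pixels" (384x512 bool, what is visible of it) and "rect" ([left, top, width, height] in pixels, round what is visible of it).
The state is a dict: "t": time; "joint_pos": joint angles; "joint_velocities": joint speeds; "effort": joint torques, N m; "ee_pos": TCP position; "tool_rot": TCP orientation; "wrist_force": force on the tool from outside, world axes, zero at the start; "moment": the same for the moment, N m; "width": opening from 0.0 (shut) to 1.0 (fully open).
Only numpy, scipy, OpenCV 4.12 (cv2) and the standard library are available. Lean on these libraries where they do the work, as an engineer would, in place of code of your own. Each camera call takes 0.05 s, during which the arm holds its last target. There are 200 camera calls.

TASK

Slide the loose white ceramic substrate across the squaring nest, without picking it up, until it lies fully home in the stop corner, square against all three metal stops. Then grip it there by its long edges, where the finger windows give room, lay it flat in the recess of the steel carrier without dropping it, and swing the carrier's clip fully round over it to keep it in. Leave the tweezers, petri dish, blue slide box and beaker where they are.

Things in the scene. Friction and masses are not known exactly. Their poses are not given: they have to be found in the camera images.
- substrate_mid (a point): Centre (half-way up) of the loose substrate: plain white ceramic plate, 60 mm along its x, 100 mm along its y, 8 mm thick (z), about 180 g, same either way round. Starts flat and askew (up to 0.3 rad) on the nest, 18 to 40 mm short of its seated place in the nest's x and 12 to 45 mm short in the nest's y.
- nest: Squaring nest: fixed grey plastic plate on the worktop, 155 mm (x) by 173 mm (y), 16 mm thick; origin at the centre of its underside. The substrate slides on its flat top. Three bright metal stops, 10 mm high, are screwed on the top along the +x and +y sides; two rectangular finger windows go right through the plate.
- nest_seat (a point): Where the substrate's centre is when home against the stops; nest axes; 4 mm above the plate top. From here: two stops for the long side have their faces at x = +30 mm, at y = 28 to 60 and -60 to -28 mm; one stop for the short side has its face at y = +50 mm, at x = -28 to +16 mm. So the substrate goes to +x and +y; its long side along y.
- nest_window (a point): Centre of the nest's +x finger window, at the plate top, 46 mm to +x of the seat. Both windows (the other lies 46 mm to -x of the seat) are 36 mm (x) by 54 mm (y), open down to the worktop 16 mm below, and run 2 mm under the seated substrate's long edges: fingers closing along x can grip it there, tips below its underside.
- carrier: Coater carrier: fixed bright steel plate on the worktop, 144 mm (x) by 162 mm (y), top 22 mm above the worktop; origin at the centre of its underside. Has a rectangular recess, two finger windows through to the worktop beside it and a swivel clip at its +y end.
- carrier_seat (a point): Where the substrate's centre is when down in the recess; carrier axes. Recess 64 mm (x) by 104 mm (y), 7 mm deep, floor 4 mm below this point: 2 mm play on each side, substrate 1 mm proud, its long side along y. Finger windows from here: x = 28 to 64 and -64 to -28 mm, y = -27 to +27 mm, no rim there.
- clip_pivot (a point): On the clip's upright pivot axis, 37 mm above the worktop, 72 mm to +y of the recess centre; carrier axes.
- clip_knob (a point): Half-way up the clip's knob: upright black plastic pin, 12 mm across, 22 mm high, top 52 mm above the worktop, on the clip arm 40 mm from the pivot. The flat dark steel arm, 14 mm wide, reaches 53 mm from the pivot and lies 24 to 27 mm above the worktop, 1 mm clear of the seated substrate.
- clip (a joint): Clip angle, rad. 0: fully round, at its stop, arm from the pivot along the carrier's -y, over the substrate. Grows as it swings open to the carrier's -x side: knob at pivot + 40 mm * (-sin q, -cos q) in carrier x, y. Starts at 1.45 to 1.95 (end of travel 2.1). Stays where left; about 1.5 N at the knob turns it.
- tweezers_mid (a point): Middle of a pair of steel tweezers, 126 mm long, 7 mm high, lying loose on the worktop. Bystander.
- petri_mid (a point): Middle of a clear, low petri dish, 74 mm across, 12 mm high, loose on the worktop. Bystander.
- box_mid (a point): Middle of a small blue plastic slide box, 88x92x34 mm, loose on the worktop. Bystander.
- beaker_mid (a point): Middle of a small glass beaker, 43 mm across, 56 mm high, loose on the worktop. Bystander.
Not all that is in view belongs to the job. Of the things that look like the part that bears substrate_mid, the larger one is meant.

How it is judged:
By the outcome, as a careful person would: the job done as asked, in the order asked, and still so for the second after the job is handed in, with the robot touching nothing.
It also fails if it takes over 72 s, if anything falls off the work surface, if the arm or the gripper's body presses on something with over 40 N, if the wrist force passes 120 N, or if a joint passes its speed limit or range.

## Working session

There is one attempt and no reset: what is moved stays moved. The work goes in short steps, Python scripts to look and compute and a tool call to move; the robot and the scene stay as the last step left them, time stands still between calls to the robot, and variables do not carry over. Pictures are saved under pics/ and viewed, about 8 in all and at most 12, crops included, and the job is handed in when it is done.

Besides the shell and the picture viewer there is one more tool, called after "Emit:" by a JSON object that holds its "api" and its "payload", one argument or row to a line. arm_command: Moves the arm, as the interface text tells. Its arguments: {"type":"object","properties":{"deltas":{"type":"array"},"grip_force":{"type":"number"}},"required":["deltas"]}

```bash
mkdir -p pics; ls; cat > h.py <<'E'
import numpy as np, cv2
from plant import status, cams, job_done
def K(p): return np.array([[p["fx"],0,p["cx"]],[0,p["fy"],p["cy"]],[0,0,1.]])
def unproj(p,uv,z):
    n=cv2.undistortPoints(np.array(uv,float).reshape(-1,1,2),K(p),np.array(p["distortion"],float)).reshape(-1,2)
    R=cv2.Rodrigues(np.array(p["rvec"],float))[0]; c=-R.T@np.array(p["tvec"],float).ravel()
    d=np.c_[n,np.ones(len(n))]@R
    return c+d*((z-c[2])/d[:,2])[:,None]
def proj(p,X):
    return cv2.projectPoints(np.array(X,float).reshape(-1,1,3),np.array(p["rvec"],float),np.array(p["tvec"],float),K(p),np.array(p["distortion"],float))[0].reshape(-1,2)
def save(p,n,crop=None,s=1):
    im=p["color"][:,:,::-1]
    if crop: l,t,w,h=crop; im=im[t:t+h,l:l+w]
    cv2.imwrite("pics/"+n,cv2.resize(im,None,fx=s,fy=s,interpolation=cv2.INTER_CUBIC))
E
python3 - <<'E'
from h import *
s=status.get_state(); print({k:np.round(v,3) for k,v in s.items()})
P={n:cams.get_image(n) for n in("top","side")}
a=[P[n]["color"][:,:,::-1] for n in P]
cv2.imwrite("pics/a1.png",cv2.resize(a[0],(800,600),interpolation=cv2.INTER_CUBIC))
cv2.imwrite("pics/a2.png",cv2.resize(a[1],(800,600),interpolation=cv2.INTER_CUBIC))
for n in P:
  for q in("substrate_mid","nest","carrier","clip_knob","clip"):
    for r in cams.regions_of(P[n],q)[:3]:
      m=r["pixels"].astype(np.uint8); c=np.argwhere(m).mean(0)[::-1]
      print(n,q,round(r["score"],2),r["rect"],c.round(1), unproj(P[n],[c],.02)[0].round(3),m.sum())
E
```

```text
pics
{'t': np.float64(0.0), 'joint_pos': array([ 1.075,  0.412, -0.013,  1.597,  0.006,  1.134, -0.082]), 'joint_velocities': array([-0.001, -0.001, -0.001, -0.001,  0.001,  0.001,  0.001]), 'effort': array([ 2.0000e-03, -5.8796e+01,  6.4300e-01, -2.9108e+01, -5.4000e-02,
        1.8000e-02,  0.0000e+00]), 'ee_pos': array([ 0.259, -0.568,  0.222]), 'tool_rot': array([ 1.985,  0.433, -1.986]), 'wrist_force': array([-0.118,  0.149, -0.013]), 'moment': array([ 0.021, -0.014, -0.009]), 'width': np.float64(0.999)}
top substrate_mid 0.96 [153.4, 208.8, 32.9, 19.0] [168.6 217.9] [0.482 0.278 0.02 ] 617
top substrate_mid 0.61 [142.5, 143.4, 24.1, 26.5] [154.4 156.8] [0.674 0.328 0.02 ] 317
top nest 0.62 [137.5, 182.2, 64.4, 60.5] [173.  214.6] [0.492 0.265 0.02 ] 1903
top carrier 0.75 [313.3, 174.6, 56.9, 51.3] [340.6 203.1] [ 0.534 -0.258  0.02 ] 2166
top carrier 0.17 [138.2, 183.5, 63.4, 58.7] [172.6 214.6] [0.492 0.266 0.02 ] 1801
top clip_knob 0.47 [321.2, 205.3, 2.1, 14.2] [322.5 211.4] [ 0.507 -0.201  0.02 ] 69
side substrate_mid 0.63 [199.5, 144.4, 66.3, 25.6] [235.6 158.3] [0.499 0.226 0.02 ] 1032
side substrate_mid 0.53 [212.8, 215.9, 94.0, 75.0] [255.8 257.3] [ 0.536 -0.283  0.02 ] 4385
side substrate_mid 0.5 [224.0, 146.3, 15.6, 13.9] [230.6 152.6] [0.483 0.279 0.02 ] 205
side nest 0.95 [203.3, 145.8, 59.9, 24.1] [236.1 159. ] [0.5  0.22 0.02] 965
side carrier 0.72 [214.3, 218.5, 93.5, 73.8] [255.8 257.3] [ 0.536 -0.283  0.02 ] 4573
side clip 0.55 [221.4, 146.8, 21.7, 11.4] [229.7 152.3] [0.48  0.281 0.02 ] 252
side clip 0.5 [226.0, 216.0, 29.0, 21.9] [236.7 228.8] [ 0.501 -0.181  0.02 ] 230
```

View pics/a1.png

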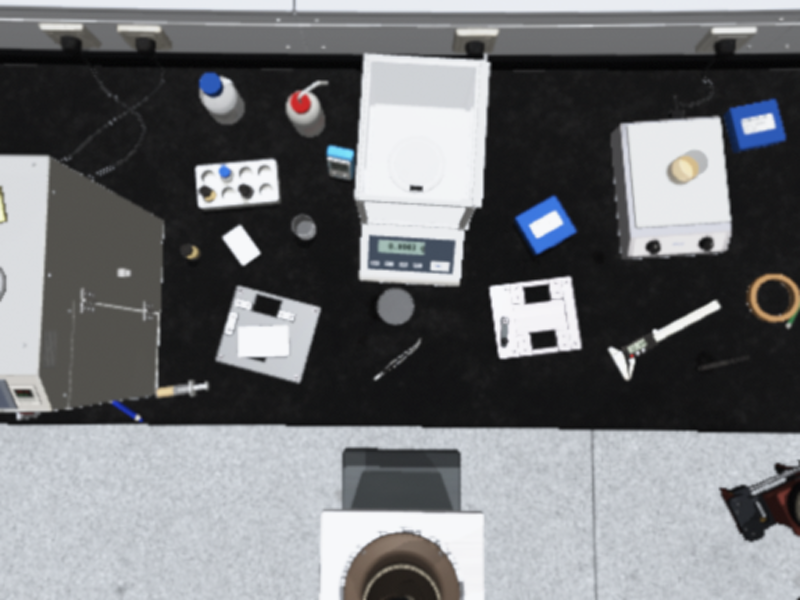

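View pics/a2.png

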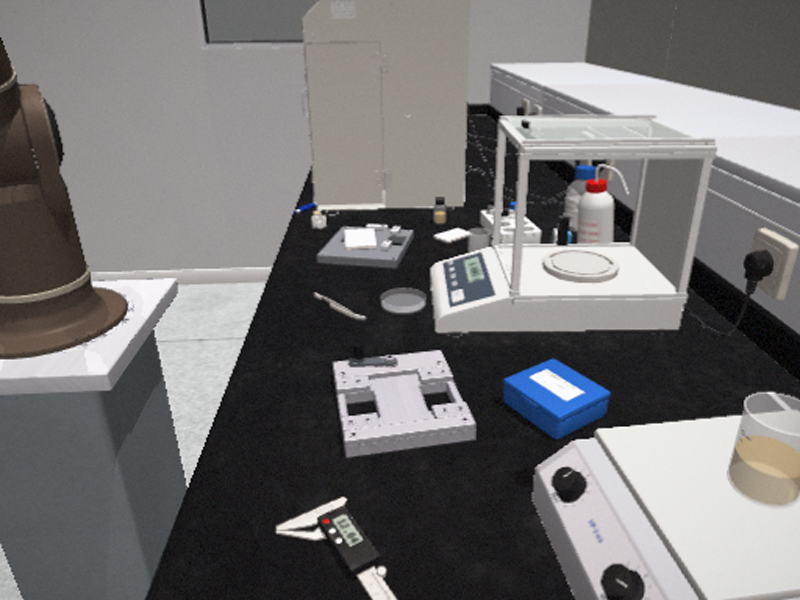

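Candidates for the substrate (top, native px): the plate on the nest (168,218) and a smaller loose white plate on the worktop (154,157). The one on the nest is larger, so that is the one. I'll go over the carrier first and look with the wrist camera.

```bash
python3 - <<'E'
from h import *
s=status.get_state(); R=cv2.Rodrigues(s["tool_rot"])[0]; print(R.round(3))
p=cams.get_image("wrist"); Rc=cv2.Rodrigues(np.array(p["rvec"]))[0]; c=-Rc.T@np.array(p["tvec"]).ravel()
print("cam in tool",(R.T@(c-s["ee_pos"])).round(4)); print("cam axes in tool\n",(R.T@Rc.T).round(3)); print(p["fx"],p["distortion"])
t=cams.get_image("top")
# coarse nest/carrier corners
for q in("nest","carrier"):
  r=cams.regions_of(t,q)[0]; m=r["pixels"].astype(np.uint8)
  c_=cv2.findContours(m,0,1)[0]; c_=max(c_,key=len)
  b=cv2.boxPoints(cv2.minAreaRect(c_)); print(q,b.round(0).tolist(),unproj(t,b,.018).round(3).tolist())
E
```

```text
[[-0.     0.415 -0.91 ]
 [-0.    -0.91  -0.415]
 [-1.    -0.     0.   ]]
cam in tool [-0.1626 -0.0004 -0.0737]
cam axes in tool
 [[-0.    -0.271  0.963]
 [ 1.     0.001  0.   ]
 [-0.001  0.963  0.271]]
322.48050176516045 [-0.0605851  0.         0.         0.         0.       ]
nest [[138.0, 230.0], [152.0, 181.0], [205.0, 197.0], [191.0, 245.0]] [[0.445, 0.373, 0.018], [0.596, 0.335, 0.018], [0.55, 0.165, 0.018], [0.399, 0.205, 0.018]]
carrier [[312.0, 183.0], [365.0, 177.0], [371.0, 223.0], [318.0, 229.0]] [[0.595, -0.17, 0.018], [0.618, -0.335, 0.018], [0.474, -0.351, 0.018], [0.452, -0.187, 0.018]]
```

Emit:
{"api": "arm_command", "payload": {
  "deltas": [
    [[270,230,-20],[0,0,1.25],80],
    [[270,230,-20],[0,0,1.25],80],
    [[270,230,-20],[0,0,1.25],80],
    [[270,230,-20],[0,0,1.25],80],
    [[270,230,-20],[0,0,1.25],80],
    [[270,230,-20],[0,0,1.25],80],
    [[270,230,-20],[0,0,1.25],80],
    [[270,230,-20],[0,0,1.25],80],
    [[270,230,-20],[0,0,1.25],80],
    [[270,230,-20],[0,0,1.25],80],
    [[270,230,-20],[0,0,1.25],80]
  ]
}}

```text
t: 2.17
ee_pos: [0.529, -0.3391, 0.2028]
tool_rot: [1.131, 1.257, -1.131]
wrist_force: [0.4, 0.6, -0.5]
width: 0.909
```

```bash
python3 - <<'E'
from h import *
s=status.get_state(); print(s["t"],s["ee_pos"].round(4),s["tool_rot"].round(3),s["joint_pos"].round(2))
p=cams.get_image("wrist"); save(p,"b1.png",None,1.56); np.save("carr.npy",p,allow_pickle=True)
for q in("carrier","clip_knob","clip"):
    for r in cams.regions_of(p,q)[:2]:
      m=r["pixels"]; c=np.argwhere(m).mean(0)[::-1]
      print(q,round(r["score"],2),r["rect"],c.round(1), unproj(p,[c],.025)[0].round(4),m.sum())
E
```

```text
2.175 [ 0.529  -0.3391  0.2028] [ 1.131  1.257 -1.131] [ 0.76  0.46 -0.37  1.59  0.18  1.12  0.45]
carrier 0.91 [196.7, 12.5, 151.3, 164.1] [271.8  89.7] [ 0.5337 -0.2524  0.025 ] 19728
clip_knob 0.7 [214.4, 15.9, 67.8, 31.7] [248.4  29.1] [ 0.5045 -0.198   0.025 ] 1004
clip 0.96 [215.8, 13.0, 67.0, 30.4] [248.3  29.3] [ 0.5044 -0.1982  0.025 ] 1030
```

View pics/b1.png

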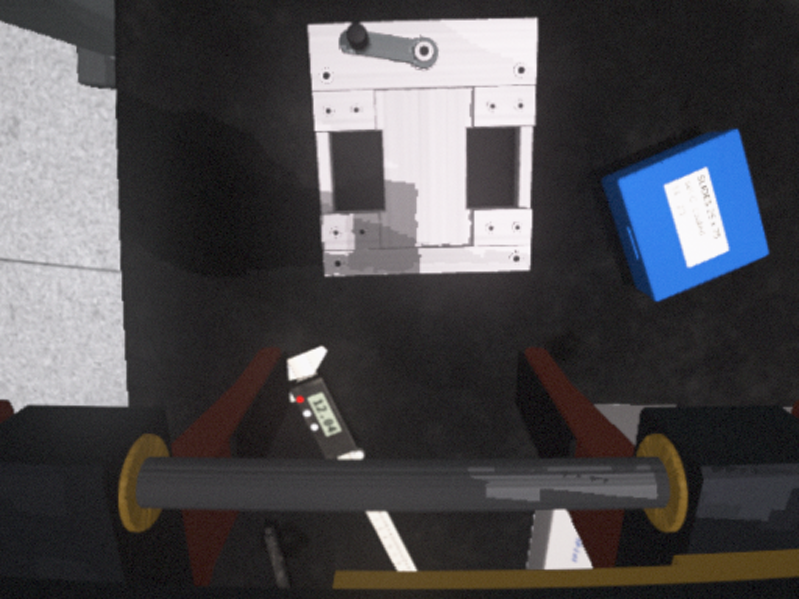

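```bash
cat >> h.py <<'E'
from scipy.optimize import minimize
def fit(p,segs,x0,span=(.012,.012,.06),blur=1.0,mode="abs"):
    """segs: [(x1,y1,x2,y2,z)] local; pose (x,y,th) maximising gradient across projected lines; coarse-to-fine"""
    g=cv2.cvtColor(p["color"],cv2.COLOR_RGB2GRAY).astype(np.float32)
    def pts(x):
        c,s=np.cos(x[2]),np.sin(x[2]); A=[];N=[]
        for a,b,d,e,z in segs:
            t=np.linspace(.06,.94,25); X=a+(d-a)*t; Y=b+(e-b)*t
            A.append(np.c_[x[0]+c*X-s*Y,x[1]+s*X+c*Y,z+0*t])
        return np.array(A)
    best=np.array(x0,float)
    for bl,sp in((3,1.),(1.5,.3),(blur,.1)):
        G=cv2.GaussianBlur(g,(0,0),bl); gx=cv2.Sobel(G,cv2.CV_32F,1,0);gy=cv2.Sobel(G,cv2.CV_32F,0,1)
        def cost(x):
            P=pts(x); uv=proj(p,P).reshape(len(segs),-1,2); tot=0
            for q in uv:
                d=q[-1]-q[0]; n=np.array([-d[1],d[0]])/np.linalg.norm(d)
                m=q.astype(np.float32)[None]
                v=cv2.remap(gx,m,None,1)[0]*n[0]+cv2.remap(gy,m,None,1)[0]*n[1]
                v=np.minimum(np.abs(v),60*4); tot+=abs(v).mean()
            return -tot/len(segs)
        S=np.array(span)*sp; r0=best
        rng=np.random.default_rng(0)
        C=[r0]+[r0+S*rng.uniform(-1,1,3) for _ in range(400)]
        C=sorted(C,key=cost)[:3]
        R=[minimize(cost,c,method="Nelder-Mead",options=dict(initial_simplex=c+np.vstack([np.zeros(3),np.diag(S*.15)]),xatol=1e-5,fatol=1e-3)) for c in C]
        r=min(R,key=lambda r:r.fun); best=r.x
    return best,-r.fun
CAR=[(-.032,-.052,.032,-.052,.022),(-.032,.052,.032,.052,.022)]+[(s*.032,a,s*.032,b,.022) for s in(-1,1) for a,b in((-.052,-.027),(.027,.052))]
for s in(-1,1):
    CAR+=[(s*.028,-.027,s*.028,.027,.015),(s*.064,-.027,s*.064,.027,.022)]+[(s*.034,t*.027,s*.064,t*.027,.022) for t in(-1,1)]
def draw(p,segs,x,name,crop=None,s=1):
    q=dict(p); im=cv2.resize(p["color"],None,fx=s,fy=s,interpolation=cv2.INTER_CUBIC)
    for segl,pose,col in zip(segs,x,[(255,0,0),(0,255,0),(0,0,255)]):
      c,sn=np.cos(pose[2]),np.sin(pose[2])
      for a,b,d,e,z in segl:
        uv=proj(p,[[pose[0]+c*X-sn*Y,pose[1]+sn*X+c*Y,z] for X,Y in((a,b),(d,e))])*s+s/2-.5
        cv2.line(im,*[tuple(int(round(v)) for v in u) for u in uv],col,1)
    if crop: l,t,w,h=crop; im=im[t:t+h,l:l+w]
    cv2.imwrite("pics/"+name,im[:,:,::-1])
E
python3 - <<'E'
from h import *
p=np.load("carr.npy",allow_pickle=True).item()
b,f=fit(p,CAR,(.537,-.268,.1)); print("seat",b.round(4),f)
piv=unproj(p,[[271.4,32]],.030)[0];kn=unproj(p,[[228.5,23.0]],.052)[0]
print(piv,kn); c,s=np.cos(b[2]),np.sin(b[2]);R=np.array([[c,s],[-s,c]])
print("pivot rel",R@(piv[:2]-b[:2]),"knob rel pivot",R@(kn-piv)[:2]); v=R@(kn-piv)[:2]; print("q",np.arctan2(-v[0],-v[1]))
draw(p,[CAR],[b],"b2.png",(350,0,600,480),2.5)
E
```

```text
seat [ 0.5372 -0.27    0.1366] 167.7937841561757
[ 0.52693058 -0.1992235   0.03      ] [ 0.4875246  -0.20004472  0.052     ]
pivot rel [-0.00050549  0.07148787] knob rel pivot [-0.03915051  0.00455446]
q 1.6866078522964891
```

View pics/b2.png

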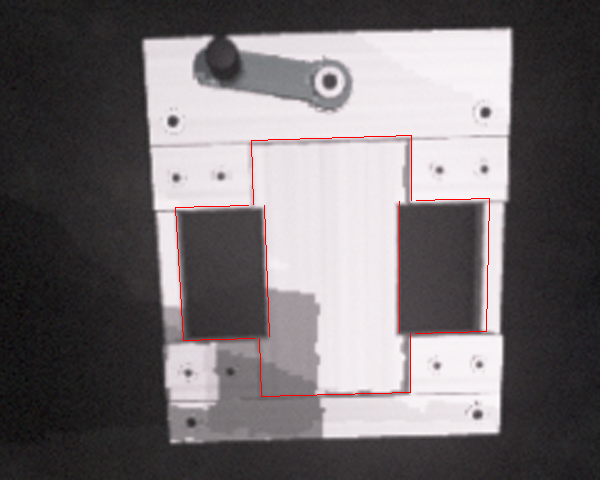

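The overlay matches the recess and windows: carrier seat at (0.537, −0.270), angle 0.137, clip angle about 1.69. Next is the nest.

Emit:
{"api": "arm_command", "payload": {
  "deltas": [
    [[-40,40,0],[0,0,-0.1],80],
    [[-80,90,0],[0,0,-0.2],80],
    [[-80,150,0],[0,0,-0.36],80],
    [[-80,210,0],[0,0,-0.36],60],
    [[-80,270,0],[0,0,-0.36],40],
    [[-80,330,0],[0,0,-0.36],20],
    [[-80,390,0],[0,0,-0.36],0],
    [[-60,450,0],[0,0,-0.36],0],
    [[-50,510,0],[0,0,-0.36],0],
    [[-50,510,0],[0,0,-0.36],0],
    [[-50,510,0],[0,0,-0.36],0]
  ]
}}

```text
t: 3.75
ee_pos: [0.479, 0.1707, 0.2024]
tool_rot: [1.392, 1.078, -1.394]
wrist_force: [-0.2, -0.4, 0.2]
width: 0.04
```

```bash
python3 - <<'E'
from h import *
s=status.get_state(); print(s["t"],s["ee_pos"].round(4),s["tool_rot"].round(3),s["joint_pos"].round(2))
p=cams.get_image("wrist"); np.save("nest.npy",p,allow_pickle=True); save(p,"c1.png",None,1.56)
for q in("nest","substrate_mid"):
    for r in cams.regions_of(p,q)[:2]:
      m=r["pixels"].astype(np.uint8); c=max(cv2.findContours(m,0,1)[0],key=len)
      b=cv2.boxPoints(cv2.minAreaRect(c)); z=.016 if q=="nest" else .024
      print(q,round(r["score"],2),r["rect"],unproj(p,b,z).round(3)[:,:2].tolist(),m.sum())
E
```

```text
3.75 [0.479  0.1707 0.2024] [ 1.392  1.078 -1.394] [ 0.07  0.3  -0.61  1.87  0.2   1.04 -0.88]
nest 0.87 [171.2, 0.5, 155.8, 156.7] [[0.44, 0.358], [0.589, 0.32], [0.558, 0.167], [0.392, 0.21]] 15143
substrate_mid 0.6 [190.3, 8.2, 81.7, 116.7] [[0.449, 0.329], [0.509, 0.331], [0.517, 0.232], [0.453, 0.229]] 6130
substrate_mid 0.45 [387.3, 1.1, 23.0, 9.6] [[0.641, 0.305], [0.663, 0.3], [0.661, 0.291], [0.64, 0.296]] 155
```

View pics/c1.png

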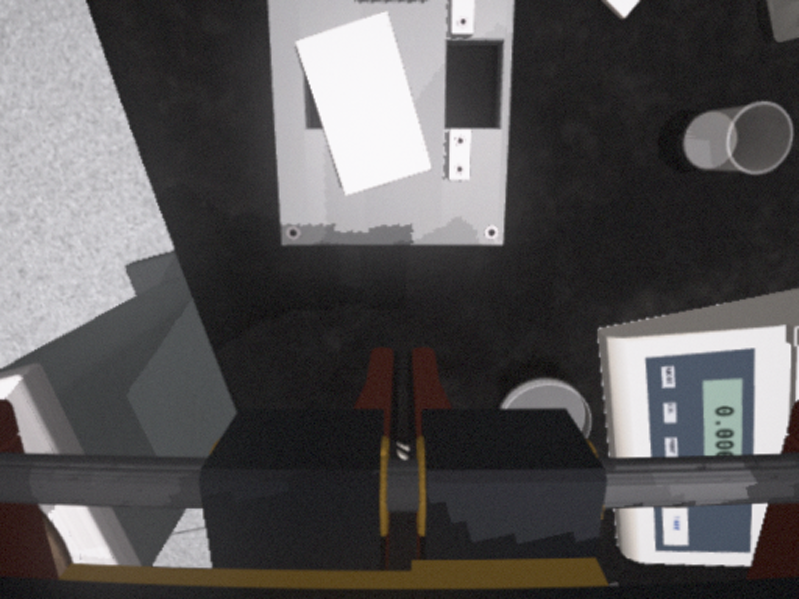

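```bash
cat >> h.py <<'E'
NES=[(.028,-.027,.064,-.027,.016),(.028,.027,.064,.027,.016),(.028,-.027,.028,.027,.016),(.064,-.027,.064,.027,.016),
 (.030,-.060,.030,-.028,.026),(.030,-.06,.042,-.06,.026),(.030,-.028,.042,-.028,.026),(.030,.028,.042,.028,.026)]
SUB=[(-.03,-.05,.03,-.05,.024),(-.03,.05,.03,.05,.024),(-.03,-.05,-.03,.05,.024),(.03,-.05,.03,.05,.024)]
def rel(n,b):
    c,s=np.cos(n[2]),np.sin(n[2]); return np.r_[np.array([[c,s],[-s,c]])@(b[:2]-n[:2]),b[2]-n[2]]
E
python3 - <<'E'
from h import *
p=np.load("nest.npy",allow_pickle=True).item()
w=unproj(p,[[302.7,53.8]],.016)[0]; th=-.25
n,f=fit(p,NES,(w[0]-.046*np.cos(th),w[1]-.046*np.sin(th),th)); print("nest seat",n.round(4),f)
b,f=fit(p,SUB,(.482,.28,.03)); print("sub",b.round(4),f); print("rel",rel(n,b).round(4))
draw(p,[NES,SUB],[n,b],"c2.png",(350,0,500,450),2.5)
E
```

```text
nest seat [ 0.509   0.2876 -0.248 ] 216.63674307612973
sub [0.482  0.2802 0.0434] 147.17098143639473
rel [-0.0243 -0.0138  0.2914]
```

View pics/c2.png

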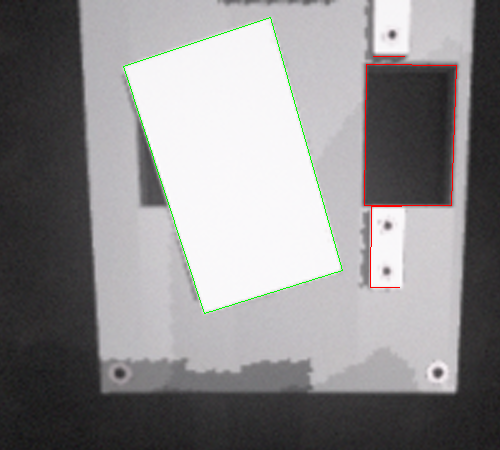

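Overlay is good: the substrate is (−24.3, −13.8) mm from the seat, askew by +0.29 rad. I'll push its −x long edge toward +x, with the closed fingers a little above mid-length so it rotates square.

Emit:
{"api": "arm_command", "payload": {
  "deltas": [
    [[-25,55,-30],[0,0,0.005],0],
    [[-45,110,-60],[0,0,0.005],0],
    [[-52,148,-100],[0,0,0.005],0],
    [[-52,148,-140],[0,0,0.005],0],
    [[-52,148,-170],[0,0,0.005],0],
    [[-52,148,-183.5],[0,0,0.005],0],
    [[-52,148,-183.5],[0,0,0.005],0],
    [[-52,148,-183.5],[0,0,0.005],0]
  ]
}}

```text
t: 4.9
ee_pos: [0.4283, 0.3175, 0.0205]
tool_rot: [1.393, 1.078, -1.391]
wrist_force: [-0.4, -0.3, 0.7]
width: 0.001
```

```bash
python3 - <<'E'
from h import *
n=np.array([.509,.2876,-.248])
s=status.get_state(); R=cv2.Rodrigues(s["tool_rot"])[0]; print(s["ee_pos"].round(4),R.round(3).tolist(),s["wrist_force"].round(2),s["width"],rel(n,np.r_[s["ee_pos"][:2],0]).round(4),np.arctan2(R[1,1],R[0,1]))
E
```

```text
[0.4283 0.3175 0.0205] [[0.002, 0.968, -0.249], [0.0, -0.249, -0.968], [-1.0, 0.002, -0.0]] [-0.4  -0.33  0.74] 0.0006620148321963066 [-0.0856  0.0092  0.248 ] -0.25191341909446097
```

Emit:
{"api": "arm_command", "payload": {
  "deltas": [
    [[4,-1,-1.5],[0,0,0.004],0],
    [[8,-2,-1.5],[0,0,0.004],0],
    [[12,-3,-1.5],[0,0,0.004],0],
    [[16,-4,-1.5],[0,0,0.004],0],
    [[20,-5,-1.5],[0,0,0.004],0],
    [[24,-6,-1.5],[0,0,0.004],0],
    [[28,-7,-1.5],[0,0,0.004],0],
    [[32,-8,-1.5],[0,0,0.004],0],
    [[35,-8.9,-1.5],[0,0,0.004],0],
    [[37,-9.4,-1.5],[0,0,0.004],0],
    [[37,-9.4,-1.5],[0,0,0.004],0]
  ]
}}

```text
t: 6.28
ee_pos: [0.4655, 0.3079, 0.0189]
tool_rot: [1.39, 1.08, -1.388]
wrist_force: [0.1, -0.3, -0.7]
width: 0.002
```

```bash
cat > m.py <<'E'
from h import *
n=np.array([.509,.2876,-.248])
s=status.get_state(); R=cv2.Rodrigues(s["tool_rot"])[0]; c,sn=np.cos(n[2]),np.sin(n[2])
F=s["wrist_force"]; print(s["t"],"tcp",s["ee_pos"].round(4),"nest",rel(n,np.r_[s["ee_pos"][:2],0])[:2].round(4),"F nest",np.round([c*F[0]+sn*F[1],-sn*F[0]+c*F[1],F[2]],2),"yaw",np.arctan2(R[1,1],R[0,1]).round(4))
E
cat > look.py <<'E'
from m import *
import sys
for cn in ("wrist","top"):
    p=cams.get_image(cn)
    for r in cams.regions_of(p,"substrate_mid")[:1]:
        m_=r["pixels"].astype(np.uint8); k=max(cv2.findContours(m_,0,1)[0],key=len)
        (cc,wh,a)=cv2.minAreaRect(k); q=unproj(p,[cc],.024)[0]
        print(cn,r["score"],r["rect"],"c",rel(n,np.r_[q[:2],0])[:2].round(4))
    if cn=="wrist": save(p,sys.argv[1],None,1.56); np.save("w.npy",p,allow_pickle=True)
E
python3 look.py d1.png
```

```text
6.275 tcp [0.4655 0.3079 0.0189] nest [-0.0471  0.009 ] F nest [ 0.13 -0.3  -0.67] yaw -0.2483
wrist 0.58 [274.3, 210.0, 114.3, 81.2] c [-0.0071  0.0065]
top 0.86 [157.4, 203.3, 34.4, 24.1] c [-0.0063 -0.0395]
```

View pics/d1.png

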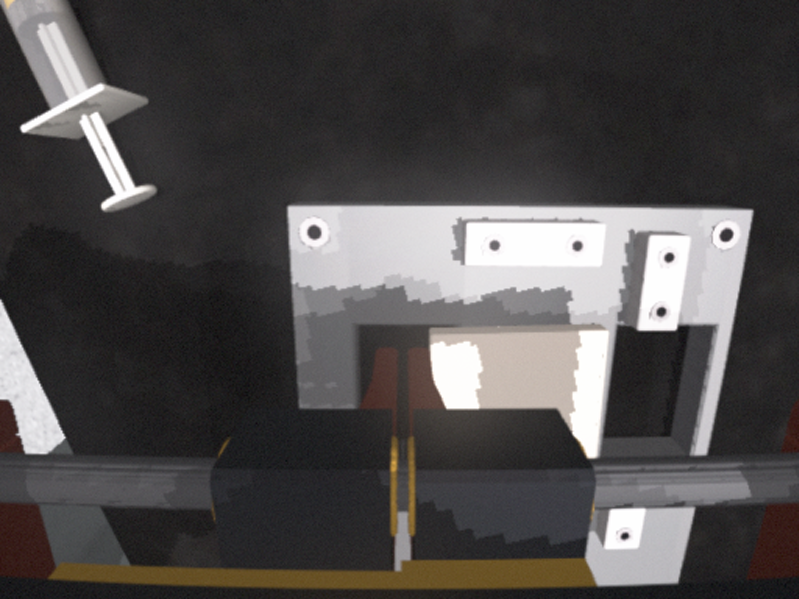

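The substrate is nearly square now; its far edge is at row ~330, centre around y −24. I'll push the last millimetres in x, watching the force.

Emit:
{"api": "arm_command", "payload": {
  "deltas": [
    [[2,-0.5,0],[0,0,0],0],
    [[3.5,-0.9,0],[0,0,0],0],
    [[4.5,-1.1,0],[0,0,0],0],
    [[5,-1.3,0],[0,0,0],0]
  ]
}}

```text
t: 6.98
ee_pos: [0.4703, 0.3067, 0.0189]
tool_rot: [1.39, 1.08, -1.388]
wrist_force: [-0.3, 1.4, 0.4]
width: 0.002
```

```bash
python3 m.py
```

```text
6.975 tcp [0.4703 0.3067 0.0189] nest [-0.0422  0.009 ] F nest [-0.67  1.25  0.43] yaw -0.2479
```

Emit:
{"api": "arm_command", "payload": {
  "deltas": [
    [[1,-0.25,0],[0,0,0],0],
    [[2,-0.5,0],[0,0,0],0],
    [[2.5,-0.6,0],[0,0,0],0]
  ]
}}

```text
t: 7.35
ee_pos: [0.4729, 0.3061, 0.0189]
tool_rot: [1.39, 1.08, -1.388]
wrist_force: [-0.6, 1.2, -0.4]
width: 0.004
```

```bash
python3 m.py
```

```text
7.35 tcp [0.4729 0.3061 0.0189] nest [-0.0396  0.009 ] F nest [-0.84  1.06 -0.39] yaw -0.248
```

Emit:
{"api": "arm_command", "payload": {
  "deltas": [
    [[1,-0.25,0],[0,0,0],0],
    [[2,-0.5,0],[0,0,0],0],
    [[3,-0.75,0],[0,0,0],0]
  ]
}}

```text
t: 7.72
ee_pos: [0.4757, 0.3054, 0.0189]
tool_rot: [1.39, 1.081, -1.388]
wrist_force: [-2.2, 1.7, -0.3]
width: 0.004
```

```bash
python3 m.py
```

```text
7.725 tcp [0.4757 0.3054 0.0189] nest [-0.0367  0.0091] F nest [-2.56  1.08 -0.31] yaw -0.248
```

Emit:
{"api": "arm_command", "payload": {
  "deltas": [
    [[1,-0.25,0],[0,0,0],0],
    [[1.5,-0.4,0],[0,0,0],0]
  ]
}}

```text
t: 7.98
ee_pos: [0.4761, 0.3055, 0.0188]
tool_rot: [1.389, 1.082, -1.389]
wrist_force: [-6.6, 2.8, 1.9]
width: 0.006
```

```bash
python3 look.py e1.png; python3 - <<'E'
from m import *
p=np.load("w.npy",allow_pickle=True).item()
b,f=fit(p,[(-.03,.05,.03,.05,.024),(.03,0.02,.03,.05,.024)],(n[0]-.0065,n[1]-.024,n[2]),(.006,.01,.05)); print(rel(n,b).round(4),f)
N2=[(.030,.028,.030,.060,.026),(.030,.028,.042,.028,.026),(-.028,.05,.016,.05,.026),(.016,.05,.016,.06,.026),(-.028,.05,-.028,.06,.026)]
nn,f=fit(p,N2,n,(.004,.004,.03)); print("nest again",nn.round(4),f)
E
```

```text
7.975 tcp [0.4761 0.3055 0.0188] nest [-0.0363  0.0093] F nest [-7.11  1.08  1.95] yaw -0.2473
wrist 0.57 [274.3, 211.2, 116.3, 78.1] c [0.0015 0.0097]
top 0.84 [167.5, 199.9, 26.2, 27.3] c [-0.0003 -0.0405]
8.175 tcp [0.476  0.3055 0.0188] nest [-0.0363  0.0093] F nest [-5.73  1.63  2.16] yaw -0.2472
[ 0.0013 -0.0253 -0.0749] 185.7594977195174
nest again [ 0.5088  0.2883 -0.2549] 165.38618344051972
```

It's firm in x, but the far corner is still short of the upper stop (y +25 < 28). The push has therefore turned it slightly clockwise (−0.07). I'll square it on the lower stop next, pushing at y ≈ −46.

Emit:
{"api": "arm_command", "payload": {
  "deltas": [
    [[-6,1.5,0],[0,0,0],0],
    [[-12,3,0],[0,0,0],0],
    [[-18,-20,0],[0,0,0],0],
    [[-25.5,-50,0],[0,0,0],0],
    [[-25.5,-50,0],[0,0,0],0],
    [[-22,-51,0],[0,0,0],0],
    [[-19,-52,0],[0,0,0],0],
    [[-17,-52.5,0],[0,0,0],0],
    [[-17,-52.5,0],[0,0,0],0]
  ]
}}

```text
t: 9.3
ee_pos: [0.4585, 0.2539, 0.0188]
tool_rot: [1.388, 1.084, -1.389]
wrist_force: [-2.2, 2.2, 1.6]
width: 0.004
```

```bash
python3 m.py
```

```text
9.3 tcp [0.4585 0.2539 0.0188] nest [-0.0407 -0.045 ] F nest [-2.67  1.62  1.64] yaw -0.2464
```

Emit:
{"api": "arm_command", "payload": {
  "deltas": [
    [[1,-0.25,0],[0,0,-0.002],0],
    [[2,-0.5,0],[0,0,-0.002],0],
    [[3,-0.75,0],[0,0,-0.002],0]
  ]
}}

```text
t: 9.68
ee_pos: [0.459, 0.2539, 0.0186]
tool_rot: [1.387, 1.085, -1.392]
wrist_force: [-12.8, 2.0, 8.4]
width: 0.009
```

```bash
python3 look.py e2.png;  python3 - <<'E'
from m import *
p=np.load("w.npy",allow_pickle=True).item()
draw(p,[NES],[n],"e2.png",(100,150,700,450),1.6)
E
```

```text
9.675 tcp [0.459  0.2539 0.0186] nest [-0.0402 -0.045 ] F nest [-12.91  -1.2    8.4 ] yaw -0.2471
wrist 0.26 [163.9, 16.2, 320.3, 314.5] c [-0.0101  0.005 ]
top 0.69 [164.0, 199.4, 32.0, 26.5] c [-0.0031 -0.0683]
9.875 tcp [0.4589 0.2538 0.0186] nest [-0.0403 -0.045 ] F nest [-10.96  -1.43   6.37] yaw -0.247
```

View pics/e2.png

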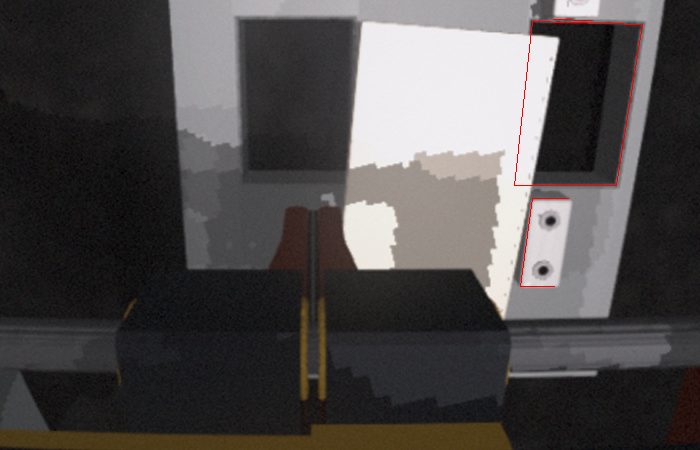

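```bash
python3 - <<'E'
from m import *
p=np.load("w.npy",allow_pickle=True).item()
S=[(-.03,.05,.03,.05,.024),(.03,-.01,.03,.05,.024),(-.03,.0,-.03,.05,.024)]
for a in(-.1,-.03,.03):
  b,f=fit(p,S,(n[0]-.0065,n[1]-.024,n[2]+a),(.01,.01,.06)); print(rel(n,b).round(4),f)
NL=NES[:2]+[NES[3],(-.028,-.027,-.028,.027,.016),(-.064,-.027,-.064,.027,.016),(-.064,.027,-.028,.027,.016),(-.064,-.027,-.028,-.027,.016)]+NES[4:7]
nn,f=fit(p,NL[1:3]+NL[4:7]+NL[7:],n,(.004,.004,.03)); print("nest",nn.round(4),f, rel(nn,b).round(4))
uv=proj(p,[[*(n[:2]+np.array([[np.cos(n[2]),-np.sin(n[2])],[np.sin(n[2]),np.cos(n[2])]])@[x,y]),.018] for x,y in((-.0403,-.045),(-.03,-.05))]);print(uv)
draw(p,[NES,S,[(-.03,-.05,.03,-.05,.024)]],[nn,b,b],"e3.png",(60,100,750,480),1.6)
E
```

```text
9.875 tcp [0.4589 0.2538 0.0186] nest [-0.0403 -0.045 ] F nest [-10.96  -1.43   6.37] yaw -0.247
[ 0.0002 -0.0253 -0.0739] 219.2512310957358
[ 0.0002 -0.0253 -0.0727] 219.34305703790963
[ 0.0002 -0.0253 -0.0743] 219.2441628716781
nest [ 0.5092  0.2877 -0.2541] 161.7151298009124 [ 0.0002 -0.0254 -0.0682]
[[258.40338101 240.98341356]
 [276.94857508 249.30332415]]
```

View pics/e3.png

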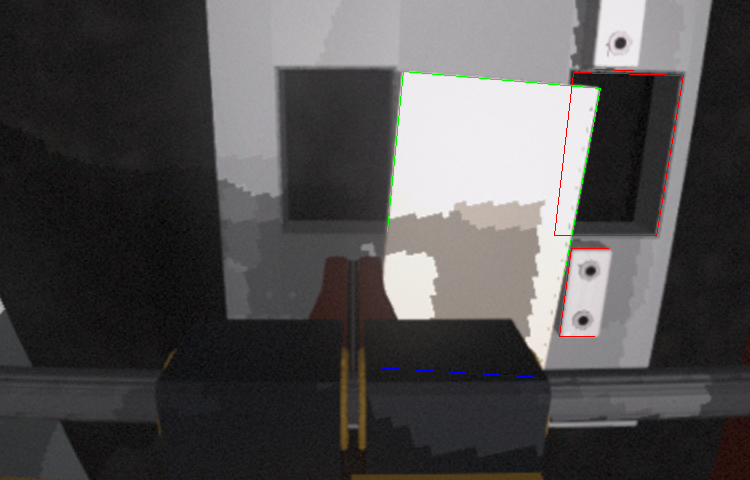

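The fit gives (0, −25) and −0.073 rad: it's pivoting on the end of the lower stop. To avoid catching the upper stop I'll square it with the jaws, closed lightly on the long edges without lifting, and then push along +y.

Emit:
{"api": "arm_command", "payload": {
  "deltas": [
    [[-5,1.2,0],[0,0,0],0],
    [[-10,2.5,0],[0,0,0],0],
    [[-10,2.5,50],[0,0,0],20],
    [[15,15,75],[0,0,0],80],
    [[45.7,22.6,75],[0,0,0],80],
    [[45.7,22.6,75],[0,0,0],80],
    [[45.7,22.6,75],[0,0,0],80],
    [[45.7,22.6,40],[0,0,0],80],
    [[45.7,22.6,40],[0,0,0],80]
  ],
  "grip_force": 5
}}

```text
t: 11.0
ee_pos: [0.5022, 0.2751, 0.0566]
tool_rot: [1.382, 1.086, -1.396]
wrist_force: [-0.6, 0.0, 0.3]
width: 0.764
```

```bash
python3 m.py; python3 -c "from h import *; print(status.get_state()['width']*87.8)"
```

```text
11.0 tcp [0.5022 0.2751 0.0566] nest [-0.0035 -0.0138] F nest [-0.58 -0.13  0.34] yaw -0.2462
67.10725468288807
```

```bash
cat > corr.py <<'E'
import sys
from h import *
from scipy.spatial.transform import Rotation as Ro
def corr(yaw):
    R=cv2.Rodrigues(status.get_state()["tool_rot"])[0]; c,s=np.cos(yaw),np.sin(yaw)
    D=np.array([[0,c,s],[0,s,-c],[-1,0,0]]); D[:,2]=np.cross(D[:,0],D[:,1])
    return Ro.from_matrix(D@R.T).as_rotvec().round(4)
if __name__=="__main__": print(corr(float(sys.argv[1])))
E
python3 corr.py -0.248
```

```text
[ 0.0025 -0.0088 -0.0018]
```

Emit:
{"api": "arm_command", "payload": {
  "deltas": [
    [[2.4,1.4,-10],[0.0025,-0.009,-0.004],80],
    [[2.4,1.4,-30],[0.0025,-0.009,-0.004],80],
    [[2.4,1.4,-43.5],[0.0025,-0.009,-0.004],80],
    [[2.4,1.4,-43.5],[0.0025,-0.009,-0.004],80],
    [[2.4,1.4,-43.5],[0.0025,-0.009,-0.004],56],
    [[2.4,1.4,-43.5],[0.0025,-0.009,-0.004],56],
    [[2.4,1.4,-43.5],[0.0025,-0.009,-0.004],56],
    [[2.4,1.4,-43.5],[0.0025,-0.009,-0.004],56],
    [[2.4,1.4,-43.5],[0.0025,-0.009,-0.004],56]
  ],
  "grip_force": 6
}}

```text
t: 12.12
ee_pos: [0.5051, 0.2767, 0.0136]
tool_rot: [1.392, 1.08, -1.39]
wrist_force: [1.4, 0.1, 4.2]
width: 0.687
```

```bash
python3 m.py; python3 corr.py -0.248; python3 -c "from h import *; print(status.get_state()['width']*87.8)"
```

```text
12.125 tcp [0.5051 0.2767 0.0136] nest [-0.0011 -0.0115] F nest [1.3  0.39 4.21] yaw -0.2503
[-0.0006  0.0013  0.0023]
60.355231145273436
```

It's gripped at 60.4 mm and so square. With the tips inside the windows, I'll slide it along +y, keeping it on the plate.

Emit:
{"api": "arm_command", "payload": {
  "deltas": [
    [[0.2,3,0],[0,0,0.002],56],
    [[0.9,6,0],[0,0,0.002],56],
    [[1.7,9,0],[0,0,0.002],56],
    [[2.4,12,0],[0,0,0.002],56],
    [[3.2,15,0],[0,0,0.002],56],
    [[4,18,0],[0,0,0.002],56],
    [[4.7,21,0],[0,0,0.002],56],
    [[5.2,23,0],[0,0,0.002],56],
    [[5.2,23,0],[0,0,0.002],56]
  ]
}}

```text
t: 13.25
ee_pos: [0.5102, 0.299, 0.0135]
tool_rot: [1.39, 1.08, -1.39]
wrist_force: [-1.0, -3.4, 5.2]
width: 0.688
```

```bash
python3 m.py
```

```text
13.25 tcp [0.5102 0.299  0.0135] nest [-0.0017  0.0114] F nest [-0.17 -3.5   5.23] yaw -0.2486
```

Emit:
{"api": "arm_command", "payload": {
  "deltas": [
    [[0.3,1.2,0],[0,0,0],56],
    [[0.5,2.2,0],[0,0,0],56],
    [[0.6,2.6,0],[0,0,0],56]
  ]
}}

```text
t: 13.62
ee_pos: [0.5106, 0.3005, 0.0135]
tool_rot: [1.388, 1.078, -1.391]
wrist_force: [-1.8, -4.9, 6.9]
width: 0.69
```

```bash
python3 m.py
```

```text
13.625 tcp [0.5106 0.3005 0.0135] nest [-0.0016  0.0129] F nest [-0.5  -5.17  6.91] yaw -0.249
```

Emit:
{"api": "arm_command", "payload": {
  "deltas": [
    [[1.2,0.5,0],[0,0,0],56],
    [[2.2,0.3,0],[0,0,0],56],
    [[3.0,0.2,0],[0,0,0],56]
  ]
}}

```text
t: 14.0
ee_pos: [0.5113, 0.3008, 0.0133]
tool_rot: [1.385, 1.08, -1.394]
wrist_force: [-7.4, -1.9, 8.4]
width: 0.688
```

```bash
python3 look.py f1.png; python3 - <<'E'
from m import *
p=np.load("w.npy",allow_pickle=True).item()
save(p,"f1.png",(100,60,300,225),2.6)
E
```

```text
14.0 tcp [0.5113 0.3008 0.0133] nest [-0.001   0.0134] F nest [-6.71 -3.7   8.37] yaw -0.2483
wrist 0.65 [465.6, 82.2, 46.4, 99.4] c [0.1096 0.0745]
top 0.59 [167.6, 202.1, 18.4, 15.4] c [ 0.008 -0.026]
14.2 tcp [0.5113 0.3008 0.0133] nest [-0.001   0.0134] F nest [-4.79 -3.73  8.2 ] yaw -0.2483
```

View pics/f1.png

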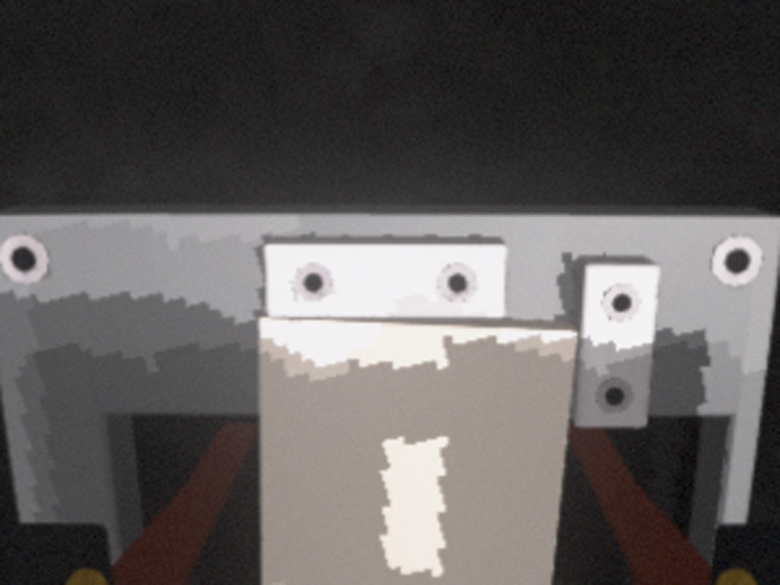

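The substrate is at the stops, but turned about −0.04 rad: its far edge touches the short stop on the left at (265,318) and leaves a gap on the right. I'll open the jaws and use the flat left pad to push +x between the two long-side stops.

Emit:
{"api": "arm_command", "payload": {
  "deltas": [
    [[0,0,0],[0,0,0],72],
    [[0,0,0],[0,0,0],72],
    [[0,0,0],[0,0,0],72],
    [[-2.5,-10,1],[0,0,0],72],
    [[-5.4,-21.3,1],[0,0,0],72],
    [[-3,-22,1],[0,0,0],72],
    [[-1.5,-22.3,1],[0,0,0],72],
    [[0,-22.6,1],[0,0,0],72],
    [[1,-22.8,1],[0,0,0],72],
    [[1,-22.8,1],[0,0,0],72]
  ]
}}

```text
t: 15.45
ee_pos: [0.5115, 0.2782, 0.0141]
tool_rot: [1.383, 1.081, -1.395]
wrist_force: [-5.6, -0.0, 3.4]
width: 0.824
```

```bash
python3 m.py;python3 corr.py -0.248; python3 -c "from h import *; print(status.get_state()['width']*87.8)"
```

```text
15.45 tcp [0.5115 0.2782 0.0141] nest [ 0.0047 -0.0085] F nest [-5.38 -1.4   3.43] yaw -0.2476
[ 0.0049 -0.0046 -0.0004]
72.33125087565757
```

Emit:
{"api": "arm_command", "payload": {
  "deltas": [
    [[1,-0.25,0],[0.005,-0.004,0],72],
    [[2,-0.5,0],[0.005,-0.004,0],72],
    [[2,-0.5,0],[0.005,-0.004,0],72]
  ]
}}

```text
t: 15.82
ee_pos: [0.513, 0.2778, 0.0141]
tool_rot: [1.388, 1.083, -1.39]
wrist_force: [-6.0, -0.6, 3.5]
width: 0.82
```

```bash
python3 m.py;python3 corr.py -0.248; python3 - <<'E'
from m import *
p=cams.get_image("wrist"); np.save("w.npy",p,allow_pickle=True)
S=[(-.03,.05,.03,.05,.024),(.03,0.01,.03,.05,.024),(-.03,.025,-.03,.05,.024)]
N2=[(.030,.028,.030,.060,.026),(.030,.028,.042,.028,.026),(-.028,.06,.016,.06,.026),(.016,.052,.016,.06,.026),(-.028,.052,-.028,.06,.026),(.042,.028,.042,.06,.026)]
nn,f=fit(p,N2,n,(.003,.003,.03)); print("nest",nn.round(4),f)
b,f=fit(p,S,nn,(.003,.005,.06)); print(rel(nn,b).round(4),f)
draw(p,[N2,S],[nn,b],"g1.png",(300,150,800,450),2.6)
E
```

```text
15.825 tcp [0.513  0.2778 0.0141] nest [ 0.0063 -0.0085] F nest [-5.65 -2.08  3.45] yaw -0.2473
[-0.0001 -0.0012 -0.0007]
15.825 tcp [0.513  0.2778 0.0141] nest [ 0.0063 -0.0085] F nest [-5.65 -2.08  3.45] yaw -0.2473
nest [ 0.5116  0.2864 -0.1982] 133.01431292247176
[-0.0031  0.     -0.0488] 173.96899439231774
```

View pics/g1.png

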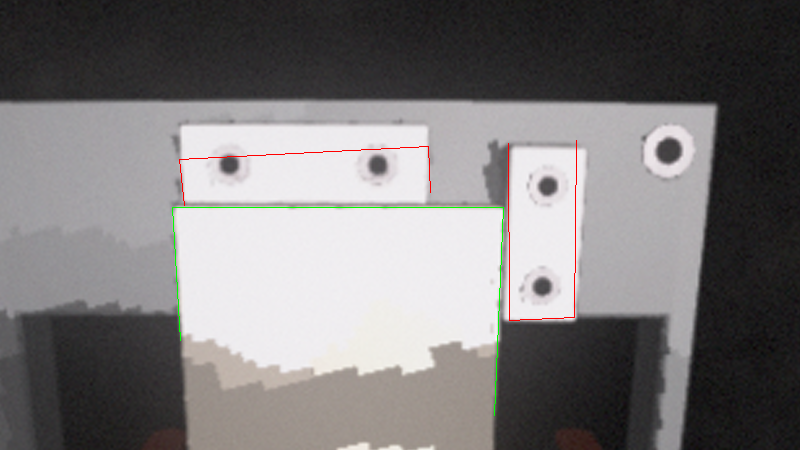

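It's now square in yaw: its far edge is parallel to the short stop at row ~205, with visible gaps of about 0.5–1 mm to both stops. I'll keep pushing +x.

Emit:
{"api": "arm_command", "payload": {
  "deltas": [
    [[1,-0.25,0],[0,-0.001,0],72],
    [[2,-0.5,0],[0,-0.001,0],72],
    [[2,-0.5,0],[0,-0.001,0],72]
  ]
}}

```text
t: 16.25
ee_pos: [0.5131, 0.2778, 0.014]
tool_rot: [1.387, 1.084, -1.39]
wrist_force: [-9.0, 0.1, 5.6]
width: 0.82
```

```bash
cat > gap.py <<'E'
from m import *
p=cams.get_image("wrist"); np.save("w.npy",p,allow_pickle=True)
S=[(-.03,.05,.03,.05,.024),(.03,0.01,.03,.05,.024),(-.03,.03,-.03,.05,.024)]
ST=[(.030,.028,.030,.060,.026),(.030,.028,.042,.028,.026),(.016,.051,.016,.06,.026),(-.028,.051,-.028,.06,.026)]
b,f=fit(p,S,n,(.003,.005,.04)); print("sub rel n",rel(n,b).round(4),f)
g=cv2.cvtColor(p["color"],cv2.COLOR_RGB2GRAY)
c,s=np.cos(n[2]),np.sin(n[2])
def prof(x0,y0,dx,dy,z=.025):
    t=np.arange(-3.5,4,.5)/1000
    L=np.array([[x0+dx*k,y0+dy*k] for k in t]); W=n[:2]+L@np.array([[c,s],[-s,c]])
    uv=proj(p,np.c_[W,np.full(len(t),z)]).astype(np.float32)
    return cv2.remap(g,uv[None],None,1)[0].astype(int).tolist()
for y in(.033,.038,.043): print("x-gap y",y,prof(.030,y,1,0))
for x in(-.022,-.010,.0,.010): print("y-gap x",x,prof(x,.05,0,1))
E
python3 gap.py
```

```text
16.25 tcp [0.5131 0.2778 0.014 ] nest [ 0.0063 -0.0085] F nest [-8.74 -2.12  5.58] yaw -0.2461
sub rel n [-0.0003 -0.0006  0.0003] 165.52201104780372
x-gap y 0.033 [239, 238, 237, 237, 237, 232, 191, 154, 194, 230, 237, 238, 239, 234, 215]
x-gap y 0.038 [238, 238, 238, 238, 237, 226, 178, 153, 192, 226, 237, 238, 238, 238, 238]
x-gap y 0.043 [238, 239, 238, 237, 238, 235, 201, 149, 192, 231, 237, 237, 238, 238, 238]
y-gap x -0.022 [237, 236, 237, 238, 237, 234, 211, 166, 214, 234, 236, 237, 236, 236, 234]
y-gap x -0.01 [238, 237, 237, 238, 237, 236, 222, 161, 204, 234, 237, 238, 238, 238, 237]
y-gap x 0.0 [239, 238, 239, 238, 239, 230, 175, 152, 215, 236, 238, 238, 237, 237, 237]
y-gap x 0.01 [239, 238, 238, 239, 238, 233, 193, 158, 220, 237, 238, 239, 238, 237, 237]
```

Home in x: the force rises with no motion, and the gap line is a uniform hairline with an angle difference of 0.000. Next is a check push in +y on the near short edge.

Emit:
{"api": "arm_command", "payload": {
  "deltas": [
    [[-2.9,0.7,0],[0,0,0],72],
    [[-2.9,0.7,30],[0,0,0],72],
    [[-2.9,0.7,60],[0,0,0],40],
    [[-15,-28,60],[0,0,0],0],
    [[-27,-58,60],[0,0,0],0],
    [[-27,-58,60],[0,0,0],0],
    [[-27,-58,60],[0,0,0],0],
    [[-27,-58,60],[0,0,0],0],
    [[-27,-58,40],[0,0,0],0],
    [[-27,-58,20],[0,0,0],0],
    [[-27,-58,5],[0,0,0],0],
    [[-27,-58,5],[0,0,0],0]
  ]
}}

```text
t: 17.8
ee_pos: [0.4855, 0.2202, 0.018]
tool_rot: [1.385, 1.086, -1.391]
wrist_force: [-0.0, 0.6, 0.2]
width: 0.008
```

```bash
python3 m.py;python3 corr.py -0.248; python3 -c "from h import *; print(status.get_state()['width']*87.8)"
```

```text
17.8 tcp [0.4855 0.2202 0.018 ] nest [-0.0062 -0.0711] F nest [-0.14  0.54  0.22] yaw -0.2452
[ 0.0004 -0.0044 -0.0028]
0.6982950794766626
```

Emit:
{"api": "arm_command", "payload": {
  "deltas": [
    [[1,4,0.5],[0,-0.004,-0.003],0],
    [[1.8,7,0.5],[0,-0.004,-0.003],0],
    [[2.2,9,0.5],[0,-0.004,-0.003],0],
    [[2.5,10.2,0.5],[0,-0.004,-0.003],0],
    [[2.5,10.2,0.5],[0,-0.004,-0.003],0]
  ]
}}

```text
t: 18.42
ee_pos: [0.4881, 0.2298, 0.0187]
tool_rot: [1.389, 1.08, -1.391]
wrist_force: [-1.3, -3.0, 2.4]
width: 0.005
```

```bash
python3 m.py
```

```text
18.425 tcp [0.4881 0.2298 0.0187] nest [-0.0061 -0.0612] F nest [-0.54 -3.2   2.36] yaw -0.2487
```

Emit:
{"api": "arm_command", "payload": {
  "deltas": [
    [[0.2,1,0],[0,0,0],0],
    [[0.5,2,0],[0,0,0],0],
    [[0.5,2,0],[0,0,0],0]
  ]
}}

```text
t: 18.8
ee_pos: [0.4881, 0.2299, 0.0186]
tool_rot: [1.387, 1.078, -1.394]
wrist_force: [-2.2, -7.9, 7.5]
width: 0.006
```

```bash
python3 m.py
```

```text
18.8 tcp [0.4881 0.2299 0.0186] nest [-0.0061 -0.0611] F nest [-0.17 -8.14  7.5 ] yaw -0.2497
```

Home in y as well: 8 N with no motion. I'll go back into the windows for one more check push in +x, take a gap check, then grip.

Emit:
{"api": "arm_command", "payload": {
  "deltas": [
    [[-1,-4,0],[0,0,0],0],
    [[-1,-4,30],[0,0,0],20],
    [[-1,-4,60],[0,0,0],72],
    [[10,26,60],[0,0,0],72],
    [[22.4,57.3,60],[0,0,0],72],
    [[22.4,57.3,60],[0,0,0],72],
    [[22.4,57.3,60],[0,0,0],72],
    [[22.4,57.3,50],[0,0,0],72],
    [[22.4,57.3,35],[0,0,0],72]
  ]
}}

```text
t: 19.92
ee_pos: [0.5107, 0.2863, 0.0529]
tool_rot: [1.387, 1.077, -1.394]
wrist_force: [-0.4, 0.4, -0.2]
width: 0.815
```

```bash
python3 gap.py;python3 corr.py -0.248; python3 -c "from h import *; print(status.get_state()['width']*87.8)"
```

```text
19.925 tcp [0.5107 0.2863 0.0529] nest [ 0.0019 -0.0008] F nest [-0.47  0.26 -0.2 ] yaw -0.2507
sub rel n [-0.0003 -0.0189 -0.0023] 166.7285589136061
x-gap y 0.033 [237, 237, 237, 237, 232, 216, 184, 165, 197, 221, 234, 237, 238, 236, 224]
x-gap y 0.038 [238, 239, 238, 237, 236, 216, 179, 155, 193, 226, 235, 237, 237, 237, 237]
x-gap y 0.043 [237, 237, 237, 236, 238, 233, 184, 173, 198, 229, 236, 237, 237, 237, 237]
y-gap x -0.022 [237, 237, 238, 238, 237, 233, 220, 177, 205, 227, 235, 236, 236, 235, 229]
y-gap x -0.01 [238, 237, 236, 237, 238, 236, 229, 205, 209, 227, 237, 238, 238, 239, 237]
y-gap x 0.0 [238, 239, 237, 237, 236, 222, 194, 175, 214, 231, 237, 237, 238, 238, 237]
y-gap x 0.01 [238, 238, 239, 238, 237, 233, 218, 180, 217, 231, 236, 237, 237, 237, 235]
[ 0.0061 -0.0041  0.0024]
71.67268672678674
```

Emit:
{"api": "arm_command", "payload": {
  "deltas": [
    [[0,0,-15],[0.006,-0.004,0.002],72],
    [[0,0,-30],[0.006,-0.004,0.002],72],
    [[0,0,-40],[0.006,-0.004,0.002],72],
    [[0,0,-40],[0.006,-0.004,0.002],72],
    [[2,-0.5,-40],[0.006,-0.004,0.002],72],
    [[4,-1,-40],[0.006,-0.004,0.002],72],
    [[5.3,-1.3,-40],[0.006,-0.004,0.002],72],
    [[5.3,-1.3,-40],[0.006,-0.004,0.002],72]
  ]
}}

```text
t: 20.98
ee_pos: [0.5147, 0.2846, 0.0108]
tool_rot: [1.39, 1.082, -1.39]
wrist_force: [-1.5, 1.0, 0.4]
width: 0.816
```

```bash
python3 m.py; python3 -c "from h import *; print(status.get_state()['width']*87.8)"
```

```text
20.975 tcp [0.5147 0.2846 0.0108] nest [ 0.0062 -0.0016] F nest [-1.72  0.6   0.38] yaw -0.2484
71.68256569841826
```

Emit:
{"api": "arm_command", "payload": {
  "deltas": [
    [[1,-0.25,0],[0,0,0],72],
    [[1,-0.25,0],[0,0,0],72]
  ]
}}

```text
t: 21.22
ee_pos: [0.5147, 0.2845, 0.0107]
tool_rot: [1.389, 1.083, -1.391]
wrist_force: [-4.9, 0.7, 3.5]
width: 0.825
```

```bash
python3 gap.py; python3 - <<'E'
from m import *
p=np.load("w.npy",allow_pickle=True).item(); save(p,"h1.png",(90,90,310,230),2.5)
E
```

```text
21.225 tcp [0.5147 0.2845 0.0107] nest [ 0.0063 -0.0016] F nest [-4.93 -0.5   3.51] yaw -0.2479
sub rel n [ 0.     -0.0006  0.0093] 147.8661202082617
x-gap y 0.033 [238, 237, 238, 238, 237, 229, 192, 162, 194, 226, 235, 237, 238, 235, 196]
x-gap y 0.038 [239, 237, 238, 238, 238, 234, 177, 141, 190, 232, 238, 239, 237, 237, 238]
x-gap y 0.043 [239, 238, 238, 238, 238, 234, 202, 161, 194, 226, 236, 238, 238, 238, 237]
y-gap x -0.022 [238, 238, 237, 237, 237, 237, 230, 210, 223, 235, 236, 237, 237, 236, 235]
y-gap x -0.01 [238, 238, 238, 237, 238, 238, 235, 226, 221, 235, 238, 237, 238, 238, 237]
y-gap x 0.0 [239, 238, 239, 237, 237, 230, 199, 196, 223, 237, 238, 238, 238, 238, 237]
y-gap x 0.01 [238, 238, 238, 238, 237, 237, 224, 194, 225, 237, 238, 238, 238, 238, 237]
21.275 tcp [0.5147 0.2846 0.0108] nest [ 0.0063 -0.0016] F nest [-3.98  0.63  3.74] yaw -0.2479
```

Home against all three stops. Now centre and grip.

Emit:
{"api": "arm_command", "payload": {
  "deltas": [
    [[-5.3,2.9,-3.5],[0,0,0],72],
    [[-5.3,2.9,-3.5],[0,0,0],72],
    [[-5.3,2.9,-3.5],[0,0,0],55],
    [[-5.3,2.9,-3.5],[0,0,0],55],
    [[-5.3,2.9,-3.5],[0,0,0],55],
    [[-5.3,2.9,-3.5],[0,0,0],55],
    [[-5.3,2.9,-3.5],[0,0,0],55]
  ],
  "grip_force": 25
}}

```text
t: 22.15
ee_pos: [0.5092, 0.2875, 0.0073]
tool_rot: [1.388, 1.083, -1.391]
wrist_force: [-2.4, 0.3, 1.5]
width: 0.68
```

```bash
python3 m.py;python3 corr.py -0.248; python3 -c "from h import *; print(status.get_state()['width']*87.8)"
```

```text
22.15 tcp [0.5092 0.2875 0.0073] nest [ 0.0002 -0.0001] F nest [-2.43 -0.31  1.54] yaw -0.2478
[-0.     -0.0019 -0.0002]
59.698976830894395
```

Emit:
{"api": "arm_command", "payload": {
  "deltas": [
    [[0,0,8],[0,0,0],55],
    [[0,0,30],[0,0,0],55],
    [[-10,-10,70],[0,0,0],55],
    [[-35,-45,110],[0,0,0.05],55],
    [[-50,-100,110],[0,0,0.15],55],
    [[-50,-155,110],[0,0,0.25],55],
    [[-50,-210,110],[0,0,0.385],55],
    [[-50,-265,110],[0,0,0.385],55],
    [[-50,-320,110],[0,0,0.385],55],
    [[-50,-375,110],[0,0,0.385],55],
    [[-40,-430,110],[0,0,0.385],55],
    [[-20,-480,110],[0,0,0.385],55]
  ]
}}

```text
t: 23.65
ee_pos: [0.489, -0.1955, 0.118]
tool_rot: [1.106, 1.27, -1.11]
wrist_force: [1.1, -0.1, -1.9]
width: 0.678
```

```bash
python3 m.py;python3 corr.py .1366; python3 -c "from h import *; print(status.get_state()['width']*87.8)"
```

```text
23.65 tcp [ 0.489  -0.1955  0.118 ] nest [ 0.0992 -0.4732] F nest [ 1.1   0.14 -1.92] yaw 0.1358
[ 0.0023 -0.0009  0.0008]
59.52520250280413
```

Emit:
{"api": "arm_command", "payload": {
  "deltas": [
    [[25,-40,0],[0.002,-0.001,0.001],55],
    [[48.2,-74.5,-10],[0.002,-0.001,0.001],55],
    [[48.2,-74.5,-40],[0.002,-0.001,0.001],55],
    [[48.2,-74.5,-70],[0.002,-0.001,0.001],55],
    [[48.2,-74.5,-80],[0.002,-0.001,0.001],55],
    [[48.2,-74.5,-80],[0.002,-0.001,0.001],55],
    [[48.2,-74.5,-80],[0.002,-0.001,0.001],55]
  ]
}}

```text
t: 24.52
ee_pos: [0.5381, -0.2703, 0.0394]
tool_rot: [1.108, 1.268, -1.107]
wrist_force: [0.6, 0.0, -1.5]
width: 0.681
```

```bash
cat > car.py <<'E'
from h import *
cs=np.array([.5372,-.270,.1366])
s=status.get_state(); R=cv2.Rodrigues(s["tool_rot"])[0]
print(s["t"],"tcp",s["ee_pos"].round(4),"car",rel(cs,np.r_[s["ee_pos"][:2],0])[:2].round(4),"F",s["wrist_force"].round(1),"yaw",np.arctan2(R[1,1],R[0,1]).round(4),"w",(s["width"]*87.8).round(2))
E
python3 car.py; python3 corr.py .1366; python3 - <<'E'
from car import *
p=cams.get_image("wrist"); np.save("w.npy",p,allow_pickle=True)
zt=s["ee_pos"][2]+.0087+.008
S=[(-.03,.05,.03,.05,zt),(.03,.02,.03,.05,zt),(-.03,.02,-.03,.05,zt)]
b,f=fit(p,S,np.r_[s["ee_pos"][:2],cs[2]],(.004,.005,.03)); print("sub rel seat",rel(cs,b).round(4),f)
O=[(-.072,.027,-.064,.027,.022)]
C=[(-.032,.052,.032,.052,.022),(-.064,.027,-.034,.027,.022),(.034,.027,.064,.027,.022),(.064,-.005,.064,.027,.022),(-.064,-.005,-.064,.027,.022)]
c2,f=fit(p,C,cs,(.004,.004,.03)); print("carrier",c2.round(4),f,"sub rel",rel(c2,b).round(4))
draw(p,[C,S],[c2,b],"i1.png",(200,50,800,550),2.4)
E
```

```text
[ 0.0013  0.0019 -0.0004]Traceback (most recent call last):
  File "car.py", line 4, in <module>
    print(s["t"],"tcp",s["ee_pos"].round(4),"car",rel(cs,np.r_[s["ee_pos"][:2],0])[:2].round(4),"F",s["wrist_force"].round(1),"yaw",np.arctan2(R[1,1],R[0,1]).round(4),"w",(s["width"]*87.8).round(2))
                                                                                                                                                                           ^^^^^^^^^^^^^^^^^^^^^^^
AttributeError: 'float' object has no attribute 'round'
Traceback (most recent call last):
  File "car.py", line 4, in <module>
    print(s["t"],"tcp",s["ee_pos"].round(4),"car",rel(cs,np.r_[s["ee_pos"][:2],0])[:2].round(4),"F",s["wrist_force"].round(1),"yaw",np.arctan2(R[1,1],R[0,1]).round(4),"w",(s["width"]*87.8).round(2))
                                                                                                                                                                           ^^^^^^^^^^^^^^^^^^^^^^^
AttributeError: 'float' object has no attribute 'round'
```

```bash
sed -i 's/(s\["width"\]\*87.8).round(2)/round(float(s["width"])*87.8,2)/' car.py
python3 - <<'E'
from car import *
p=cams.get_image("wrist"); np.save("w.npy",p,allow_pickle=True)
zt=s["ee_pos"][2]+.0087+.008
S=[(-.03,.05,.03,.05,zt),(.03,.02,.03,.05,zt),(-.03,.02,-.03,.05,zt)]
b,f=fit(p,S,np.r_[s["ee_pos"][:2],cs[2]],(.004,.005,.03)); print("sub rel seat",rel(cs,b).round(4),f)
C=[(-.032,.052,.032,.052,.022),(-.064,.027,-.034,.027,.022),(.034,.027,.064,.027,.022),(.064,-.005,.064,.027,.022),(-.064,-.005,-.064,.027,.022)]
c2,f=fit(p,C,cs,(.004,.004,.03)); print("carrier",c2.round(4),f,"sub rel",rel(c2,b).round(4))
draw(p,[C,S],[c2,b],"i1.png",(200,50,800,550),2.4)
E
```

```text
24.525 tcp [ 0.5381 -0.2703  0.0394] car [ 0.0009 -0.0004] F [ 0.6  0.  -1.5] yaw 0.137 w 59.8
sub rel seat [ 0.0003 -0.0001 -0.0035] 209.701100298726
carrier [ 0.543  -0.2702  0.1371] 132.02140879519123 sub rel [-0.0054  0.0009 -0.004 ]
```

View pics/i1.png

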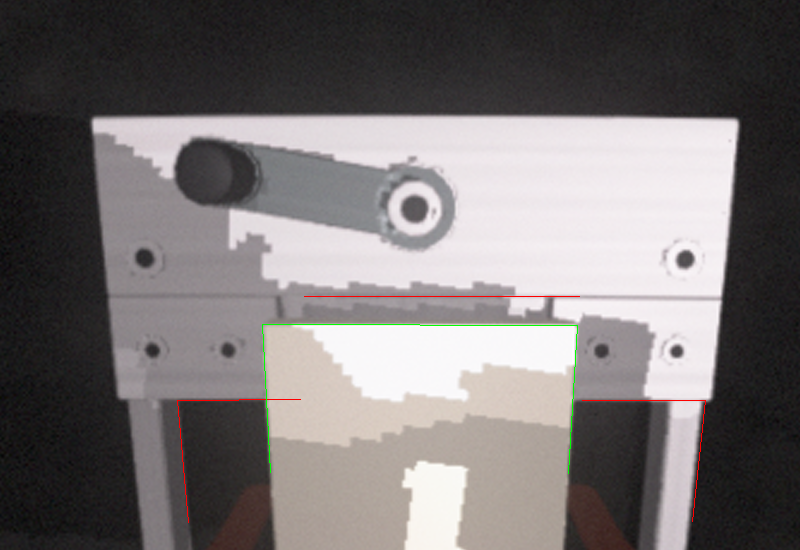

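The overlay shows the substrate nearly centred over the recess: substrate midline at column ~420, recess midline at ~416, so about 0.6 mm too far in +x. The carrier refit in this picture locked onto the wrong window edges, so I'm ignoring it. Lowering with a −0.6 mm correction.

Emit:
{"api": "arm_command", "payload": {
  "deltas": [
    [[-0.6,-0.3,-6],[0.001,0.002,0.002],55],
    [[-0.6,-0.3,-12],[0.001,0.002,0.002],55],
    [[-0.6,-0.3,-18],[0.001,0.002,0.002],55],
    [[-0.6,-0.3,-24],[0.001,0.002,0.002],55],
    [[-0.6,-0.3,-28],[0.001,0.002,0.002],55],
    [[-0.6,-0.3,-28],[0.001,0.002,0.002],55]
  ]
}}

```text
t: 25.32
ee_pos: [0.5373, -0.2705, 0.011]
tool_rot: [1.106, 1.272, -1.107]
wrist_force: [-0.2, -0.8, -2.2]
width: 0.68
```

```bash
python3 car.py; python3 corr.py .1366
```

```text
25.325 tcp [ 0.5373 -0.2705  0.011 ] car [ 0.     -0.0005] F [-0.2 -0.8 -2.2] yaw 0.1389 w 59.7
[ 0.     -0.0007 -0.0023]
```

Emit:
{"api": "arm_command", "payload": {
  "deltas": [
    [[0,0,-1.5],[0,0,-0.002],55],
    [[0,0,-3],[0,0,-0.002],55],
    [[0,0,-4],[0,0,-0.002],55],
    [[0,0,-4.7],[0,0,-0.002],55],
    [[0,0,-4.7],[0,0,-0.002],55]
  ]
}}

```text
t: 25.95
ee_pos: [0.5373, -0.2705, 0.0063]
tool_rot: [1.107, 1.271, -1.108]
wrist_force: [-0.2, 0.3, -0.8]
width: 0.676
```

```bash
python3 car.py
```

```text
25.95 tcp [ 0.5373 -0.2705  0.0063] car [ 0.     -0.0005] F [-0.2  0.3 -0.8] yaw 0.137 w 59.35
```

Emit:
{"api": "arm_command", "payload": {
  "deltas": [
    [[0,0,-0.6],[0,0,0],55],
    [[0,0,-0.9],[0,0,0],55]
  ]
}}

```text
t: 26.2
ee_pos: [0.5373, -0.2705, 0.0062]
tool_rot: [1.107, 1.271, -1.109]
wrist_force: [-3.2, 1.7, 9.5]
width: 0.681
```

```bash
python3 car.py
```

```text
26.2 tcp [ 0.5373 -0.2705  0.0062] car [ 0.0001 -0.0005] F [-3.2  1.7  9.5] yaw 0.137 w 59.77
```

On the floor (9.5 N, no further motion). Release, retreat upward, and go to the clip knob's outer side with the fingers shut.

Emit:
{"api": "arm_command", "payload": {
  "deltas": [
    [[0,0,0],[0,0,0],72],
    [[0,0,0],[0,0,0],72],
    [[0,0,0],[0,0,0],72],
    [[0,0,20],[0,0,0],72],
    [[0,0,50],[0,0,0],72],
    [[0,0,104],[0,0,0],72],
    [[-20,45,104],[0,0,0],0],
    [[-46.7,94.4,104],[0,0,0],0],
    [[-46.7,94.4,104],[0,0,0],0],
    [[-46.7,94.4,104],[0,0,0],0],
    [[-46.7,94.4,104],[0,0,0],0],
    [[-46.7,94.4,104],[0,0,0],0]
  ]
}}

```text
t: 27.7
ee_pos: [0.4909, -0.177, 0.1101]
tool_rot: [1.108, 1.271, -1.109]
wrist_force: [-0.4, 0.2, 0.7]
width: 0.172
```

```bash
python3 car.py; python3 corr.py .1366; python3 - <<'E'
from car import *
p=cams.get_image("wrist"); t=cams.get_image("top"); sd=cams.get_image("side")
for nm,q in(("top",t),("side",sd)):
  for r in cams.regions_of(q,"substrate_mid")[:2]:
    c_=np.argwhere(r["pixels"]).mean(0)[::-1]; X=unproj(q,[c_],.023)[0]; print(nm,round(r["score"],2),r["rect"],rel(cs,np.r_[X[:2],0])[:2].round(4))
S=[(a,b,c,d,.023) for a,b,c,d,_ in SUB]
b,f=fit(t,S,cs,(.004,.004,.05)); print("top fit",rel(cs,b).round(4),f)
b,f=fit(sd,S,cs,(.004,.004,.05)); print("side fit",rel(cs,b).round(4),f)
E
```

```text
27.7 tcp [ 0.4909 -0.177   0.1101] car [-0.0332  0.0985] F [-0.4  0.2  0.7] yaw 0.1356 w 15.13
[ 0.0004 -0.0007  0.001 ]
27.7 tcp [ 0.4909 -0.177   0.1101] car [-0.0332  0.0985] F [-0.4  0.2  0.7] yaw 0.1356 w 15.13
top 0.66 [143.6, 145.4, 24.1, 23.1] [0.2154 0.5724]
side 0.57 [280.3, 148.9, 21.0, 1.5] [0.2028 0.5232]
side 0.55 [237.7, 236.9, 37.3, 33.6] [-0.0015 -0.0062]
top fit [0.014  0.0107 0.6985] 74.76538327933747
side fit [-0.0008  0.0008  0.0032] 182.07950938619047
```

The side fit has the substrate in the recess at (−0.8, +0.8) mm, 0.003 rad. Descend beside the knob.

Emit:
{"api": "arm_command", "payload": {
  "deltas": [
    [[0,1,0],[0,0,0],0],
    [[0,1,-35],[0,0,0],0],
    [[0,1,-65],[0,0,0],0],
    [[0,1,-76],[0,0,0],0],
    [[0,1,-76],[0,0,0],0]
  ]
}}

```text
t: 28.58
ee_pos: [0.4905, -0.1749, 0.0338]
tool_rot: [1.107, 1.273, -1.109]
wrist_force: [-0.0, 0.2, -0.1]
width: 0.001
```

```bash
python3 car.py; python3 - <<'E'
from h import *
e=status.get_state()["ee_pos"]
for a in range(145,256,8):
    b=np.radians(a+7.8); print(a,((np.array([.527,-.199])+.043*np.array([np.cos(b),np.sin(b)])-e[:2])*1000).round(1))
E
```

```text
28.575 tcp [ 0.4905 -0.1749  0.0338] car [-0.0334  0.1005] F [-0.   0.2 -0.1] yaw 0.1371 w 0.08
145 [-1.7 -4.4]
153 [-4.1 -9.9]
161 [ -5.6 -15.7]
169 [ -6.4 -21.7]
177 [ -6.3 -27.7]
185 [ -5.4 -33.6]
193 [ -3.7 -39.3]
201 [ -1.1 -44.8]
209 [  2.1 -49.8]
217 [  6.  -54.4]
225 [ 10.5 -58.3]
233 [ 15.6 -61.6]
241 [ 21.  -64.2]
249 [ 26.7 -65.9]
```

Emit:
{"api": "arm_command", "payload": {
  "deltas": [
    [[-1.7,-4.4,0],[0,0,0],0],
    [[-4.1,-9.9,0],[0,0,0],0],
    [[-5.6,-15.7,0],[0,0,0],0],
    [[-6.4,-21.7,0],[0,0,0],0],
    [[-6.3,-27.7,0],[0,0,0],0],
    [[-5.4,-33.6,0],[0,0,0],0],
    [[-3.7,-39.3,0],[0,0,0],0],
    [[-1.1,-44.8,0],[0,0,0],0],
    [[2.1,-49.8,0],[0,0,0],0],
    [[2.1,-49.8,0],[0,0,0],0]
  ]
}}

```text
t: 29.82
ee_pos: [0.4924, -0.2258, 0.0336]
tool_rot: [1.107, 1.272, -1.11]
wrist_force: [-0.8, -1.3, -0.6]
width: 0.009
```

```bash
python3 car.py
```

```text
29.825 tcp [ 0.4924 -0.2258  0.0336] car [-0.0384  0.0499] F [-0.8 -1.3 -0.6] yaw 0.1359 w 0.81
```

Emit:
{"api": "arm_command", "payload": {
  "deltas": [
    [[4.1,-3.5,0],[0,0,0],0],
    [[8.6,-7.4,0],[0,0,0],0],
    [[13.7,-10.7,0],[0,0,0],0],
    [[19.1,-13.3,0],[0,0,0],0],
    [[23.5,-14.6,0],[0,0,0],0],
    [[23.5,-14.6,0],[0,0,0],0]
  ]
}}

```text
t: 30.58
ee_pos: [0.5166, -0.2405, 0.0337]
tool_rot: [1.107, 1.271, -1.11]
wrist_force: [-0.3, -0.6, -0.0]
width: 0.008
```

```bash
cat > clip.py <<'E'
from car import *
for nm in("wrist","side"):
  q=cams.get_image(nm); np.save(nm+".npy",q,allow_pickle=True)
  for r in cams.regions_of(q,"clip_knob")[:2]:
    c_=np.argwhere(r["pixels"]).mean(0)[::-1]; X=unproj(q,[c_],.04)[0]; v=rel(cs,np.r_[X[:2],0])[:2]-[0,.072]
    print(nm,round(r["score"],2),r["rect"],"rel pivot",v.round(4),"q",np.arctan2(-v[0],-v[1]).round(3))
E
python3 clip.py
```

```text
30.575 tcp [ 0.5166 -0.2405  0.0337] car [-0.0164  0.0321] F [-0.3 -0.6 -0. ] yaw 0.136 w 0.69
wrist 0.6 [270.0, 150.2, 34.2, 114.5] rel pivot [-0.0019 -0.015 ] q 0.124
side 0.58 [248.2, 225.6, 10.6, 21.5] rel pivot [-0.0025 -0.0477] q 0.052
```

Emit:
{"api": "arm_command", "payload": {
  "deltas": [
    [[1.5,0.1,0],[0,0,0],0],
    [[3,0.2,0],[0,0,0],0],
    [[4.5,0.4,0],[0,0,0],0],
    [[4.5,0.4,0],[0,0,0],0]
  ]
}}

```text
t: 31.28
ee_pos: [0.5179, -0.2405, 0.0336]
tool_rot: [1.105, 1.275, -1.114]
wrist_force: [-8.6, 0.3, 7.1]
width: 0.002
```

```bash
python3 clip.py
```

```text
31.275 tcp [ 0.5179 -0.2405  0.0336] car [-0.0151  0.0319] F [-8.6  0.3  7.1] yaw 0.1352 w 0.17
side 0.46 [249.4, 229.1, 8.7, 15.7] rel pivot [-0.0005 -0.0466] q 0.01
```

At its stop: −8.6 N and stationary, knob angle about 0.01. Retreat and check.

Emit:
{"api": "arm_command", "payload": {
  "deltas": [
    [[-5,-0.7,0],[0,0,0],0],
    [[-15,-2,0],[0,0,0],0],
    [[-15,-2,30],[0,0,0],0],
    [[-15,-2,70],[0,0,0],0],
    [[-30,-60,130],[0,0,0],0],
    [[-30,-100,150],[0,0,0],0],
    [[-30,-100,150],[0,0,0],0],
    [[-30,-100,150],[0,0,0],0]
  ]
}}

```text
t: 32.48
ee_pos: [0.4876, -0.3401, 0.1832]
tool_rot: [1.106, 1.275, -1.114]
wrist_force: [0.3, -0.1, -0.1]
width: 0.005
```

```bash
python3 clip.py; python3 - <<'E'
from h import *
cs=np.array([.5372,-.270,.1366])
S=[(a,b,c,d,.023) for a,b,c,d,_ in SUB]
for nm in("wrist","side"):
  q=np.load(nm+".npy",allow_pickle=True).item()
  b,f=fit(q,S,cs,(.004,.004,.04)); print(nm,"sub",rel(cs,b).round(4),f)
  c2,f=fit(q,CAR[2:],cs,(.003,.003,.03)); print("  car",rel(cs,c2).round(4),f)
  if nm=="wrist": draw(q,[S],[b],"k1.png",(300,0,800,600),2.5)
t=cams.get_image("top")
for o in("tweezers_mid","petri_mid","box_mid","beaker_mid"):
  r=cams.regions_of(t,o)[:1]; print(o,[(round(x["score"],2),x["rect"]) for x in r])
E
```

```text
32.475 tcp [ 0.4876 -0.3401  0.1832] car [-0.0587 -0.0627] F [ 0.3 -0.1 -0.1] yaw 0.1346 w 0.4
wrist 0.9 [312.1, 22.3, 20.8, 77.8] rel pivot [-0.0028 -0.0237] q 0.119
side 0.69 [247.1, 225.2, 12.6, 22.3] rel pivot [-0.0033 -0.0415] q 0.08
wrist sub [-0.0005 -0.0005 -0.0043] 198.73398273605417
  car [ 0.0024 -0.001  -0.0032] 139.7985926183152
side sub [-0.0007 -0.0002 -0.0041] 183.74689601248508
  car [ 0.0018 -0.0011 -0.0052] 160.72931490989689
tweezers_mid []
petri_mid [(0.72, [243.9, 185.5, 21.2, 18.9])]
box_mid [(0.56, [330.8, 124.9, 38.5, 38.2])]
beaker_mid [(0.68, [186.6, 135.6, 15.4, 19.6])]
```

Out of picture views, so I'll check the clip angle numerically from the dark knob top and the arm in the wrist image.

```bash
python3 - <<'E'
from h import *
q=np.load("wrist.npy",allow_pickle=True).item(); cs=np.array([.5372,-.270,.1366])
g=cv2.cvtColor(q["color"],cv2.COLOR_RGB2GRAY); c,s=np.cos(cs[2]),np.sin(cs[2])
W=lambda x,y,z:[cs[0]+c*x-s*y,cs[1]+s*x+c*y,z]
for a in(0,.05,.1): print(a,"pred knob top",proj(q,[W(-.04*np.sin(a),.072-.04*np.cos(a),.052)]).round(1).tolist())
r=cams.regions_of
u=proj(q,[W(0,.032,.052)])[0]; l,t=int(u[0])-25,int(u[1])-25; t=max(t,0)
m=(g[t:t+50,l:l+50]<45).astype(np.uint8)
for k in cv2.findContours(m,0,1)[0]:
  if cv2.contourArea(k)>30:
    (x,y),rad=cv2.minEnclosingCircle(k); print("dark",(x+l,y+t),rad,cv2.contourArea(k),cv2.boundingRect(k))
# arm rows: centre of mid-grey arm across x, at arm top z .027, several y from pivot
for d in(.015,.02,.025,.03,.05):
  xs=np.arange(-.015,.0151,.001); uv=proj(q,[W(x,.072-d,.027) for x in xs]).astype(np.float32)
  print(d,cv2.remap(g,uv[None],None,1)[0].tolist())
E
```

```text
0 pred knob top [[326.7, 77.4]]
0.05 pred knob top [[324.5, 77.3]]
0.1 pred knob top [[322.2, 77.1]]
0.015 [225, 226, 227, 225, 223, 202, 154, 122, 118, 132, 130, 128, 130, 131, 130, 130, 132, 132, 133, 132, 131, 156, 216, 226, 227, 226, 227, 227, 227, 227, 226]
0.02 [229, 228, 228, 228, 229, 226, 200, 136, 122, 133, 134, 130, 132, 132, 133, 131, 131, 132, 131, 131, 137, 170, 215, 228, 230, 231, 230, 228, 229, 229, 228]
0.025 [244, 244, 244, 244, 244, 243, 227, 171, 136, 135, 133, 133, 133, 133, 131, 133, 133, 134, 134, 133, 140, 192, 236, 244, 244, 244, 245, 245, 245, 244, 244]
0.03 [245, 244, 244, 245, 245, 241, 215, 157, 129, 135, 134, 134, 136, 134, 135, 135, 137, 138, 137, 132, 140, 179, 232, 244, 244, 244, 244, 244, 244, 244, 244]
0.05 [245, 245, 245, 245, 244, 236, 220, 180, 136, 135, 142, 143, 145, 143, 143, 143, 143, 142, 144, 149, 173, 221, 243, 245, 245, 245, 245, 245, 245, 245, 245]
```

```bash
python3 -c "from plant import job_done; print(job_done())"
```

```text
the job is handed in; nothing more can be done
None
```

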